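# Slide the well plate under the scanner bridge and start the scan

### The arm

A 7-joint arm with a two-finger parallel gripper is mounted at the origin on the work surface. World frame = base frame: x ahead of the robot, y to its left, z up, the work surface at z = 0. Lengths are in mm, angles in rad, forces in N, time in s.
With the tool pointing down it reaches from about 400 to 875 mm from the base axis. Payload 4.4 kg.
Tool frame: the origin (TCP) lies at the very end of the fingers, on their centre line; the grasp point (between the pads) lies 19 mm behind it; y points along the fingers, z is the direction in which the jaws open and shut, and the axes are right-handed (so a half turn about y gives the same grasp; the last joint's range is limited). The gripper opens to 85 mm and grips with 20 to 120 N. Pads are 22 mm wide; open, the fingers measure 114 mm over their backs; the gripper's body (76 mm by 85 mm) begins 54 mm behind the grasp point. The pads swing forward as they close: fully open they stand 13 mm farther back than shut.
Start: joints at [-1.274, 0.628, 0.038, 1.517, -0.027, 0.996, -0.02], TCP at [230.658, 607.713, 231.313] pointing down, gripper open.
Joint ranges: [-3.06, 3.06], [-0.37, 2.12], [-1.25, 1.32], [0.18, 2.47], [-1.1, 4.24], [0.23, 1.98], [-2.94, 2.94]. Speed limits (rad/s): [2.57, 2.57, 3.14, 3.14, 3.14, 3.14, 3.14].

### API

Orientations are given as [roll, pitch, yaw] about the fixed x, y, z axes, in that order (R = Rz(yaw) Ry(pitch) Rx(roll)).
In Python, from cell import read_state, get_image, finish_job gives the robot as it stands. The module is installed in compiled form; this text tells all that it offers.
- The arm moves only by the tool servo_tool, never from a script. Its argument "increments" is a list of rows, each an object of numbers: "dx", "dy", "dz": the shift along the world's x, y, z in cm; "ax", "ay", "az": the turn, a rotation vector about the world's x, y, z in rad; "claw": the closure, from -1 (fully open) to 1 (shut). A call has 1 to 8 rows; each row is the pose to reach, as a shift and turn from the pose commanded when the call began; what a row does not reach only later rows make up. A row lasts 1/12 s, in which the tool goes at most 41.7 mm and 7.16 degrees, less where a joint would pass 70% of its speed; a pose out of reach is approached as far as the arm can. A call with a gripper value outside its range is refused whole. The fingers move at their own pace and stop on an object; the grip force is fixed at half the most. Time passes only in rows, so rows that repeat a pose let the fingers close. It gives the time, the measured TCP pose, the force and the opening at its end, in the units of the state.
- read_state(): the state, without advancing time (a new reading comes with each control period).
- get_image(name): name is "scene" or "top" or "wrist"; returns a dict with "color" (400x640x3 uint8, red, green, blue), "fov_y" (degrees; the focal length in pixels is half the picture's height over the tangent of half this angle, whatever the lens; pixels are square), "cx", "cy" (the principal point, pixels), "R" (3x3) and "t" (3): a world point X has camera coordinates R X + t. Camera axes: x right, y down, z forward; pixel columns grow to the right and rows downward; lengths in mm; the calibration is good to about 2 mm. A picture is of the moment at which its call begins. There is no depth.
- finish_job(): hands the job in, once; it reports no verdict.
The state is a dict: "clock": time; "qpos": joint angles; "qd": joint speeds; "tau": joint torques, N m; "eef_pos": TCP position; "tool_rot": TCP orientation; "force": force on the tool from outside, world axes, zero at the start; "torque": the same for the moment, N m; "width": finger opening in mm.
Only numpy, scipy, OpenCV 4.12 (cv2) and the standard library are available. Lean on these libraries where they do the work, as an engineer would, in place of code of your own. Each camera call takes 0.05 s, during which the arm holds its last target.

### The job

With the fingertips only, push the blue well plate along the bench, under the low scanner bridge, until it sits square and fully home against the yellow end stop; keep it flat and never tip, lift or carry it. Only then press the green start button fully down and let go, leaving the other things on the bench where they are.

Things in the scene. Friction and masses are not known exactly. Their poses are not given: they have to be found in the camera images.
- plate: the blue 24-well plate, a closed flat rigid slab 128 mm long (its x) by 86 mm wide (its y) by 16 mm tall, about 0.1 kg, lying loose on the bench. Origin: centre of its underside. Its +x end is the leading end, which goes into the bridge first; it starts within about 15 degrees of the lane's direction.
- station: the low dark scanner bridge, fixed. Origin: on the bench under the middle of the bridge; x runs along the lane, +x is the way the plate goes in, z up. The bridge covers x -30 to +30 mm and is 133 mm wide; clear height below its beam 22 mm (plate 16), beam top 48 mm, optics hump to 66 mm at x 0 to +28. A plate fully home has its origin at x = 0, y = 0 here, with 34 mm still standing out in front.
- mouth (a point): middle of the lane's mouth on the bench, 60 mm before the bridge's middle (station x = -60 mm), same axes as the station. Two grey lead-in wings, 14 mm tall, narrow the mouth from about 130 mm here (153 mm over their outsides) to the lane's 93 mm at the bridge's front, station x = -30 mm. The lane's floor is the bare bench top.
- stop (a point): middle, at bench level, of the face of the yellow end stop (12 mm tall, 12 mm thick) that the plate's leading end meets, 64 mm beyond the bridge's middle, same axes as the station; two 12 mm tall guides, 93 mm apart, run from the bridge to it
- start_top (a point): centre of the top face of the round green start button, 32 mm across, on a grey housing fixed to the bench; it is pressed straight down
- start (a joint): travel of the start button: 0 = up, 0.006 m = fully down; a spring (about 4 N when fully down) brings it back up when let go
- amber_vial: bystander: small amber glass vial with white cap, 28 mm across, 58 mm tall, loose; leave it alone. Origin: centre of its underside.
- green_vial: bystander: small green glass vial with black cap, 28 mm across, 58 mm tall, loose; leave it alone. Origin: centre of its underside.
- tip_box: bystander: closed orange pipette-tip box, 85 x 120 x 50 mm tall (its x, y, z), loose; leave it alone. Origin: centre of its underside.
- solvent_bottle: bystander: clear bottle with blue cap, 86 mm across, 170 mm tall, loose; leave it alone. Origin: centre of its underside.
- beaker: bystander: open glass beaker, 70 mm across, 85 mm tall, loose; leave it alone. Origin: centre of its underside.
- wrench: bystander: small steel wrench lying flat, 150 mm long along its x axis, loose; leave it alone. Origin: middle of its length, underside.
There are look-alikes about, which are no part of the job. Of the things like the part that bears start_top, leave any that is pink; of the rest the larger one is meant. Of the things that look like the station, take the one that is nearest to the robot's base at the start.

How it is judged:
By the outcome, as a careful person would: the job done as asked, in the order asked, and still so for the second after the job is handed in, with the robot touching nothing.
It also fails if it takes over 72 s, if anything falls off the work surface, if the arm or the gripper's body presses on something with over 40 N, if the wrist force passes 120 N, or if a joint passes its speed limit or range.

## Working session

There is one attempt and no reset: what is moved stays moved. The work goes in short steps, Python scripts to look and compute and a tool call to move; the robot and the scene stay as the last step left them, time stands still between calls to the robot, and variables do not carry over. Pictures are saved under pics/ and viewed, and the job is handed in when it is done.

Besides the shell and the picture viewer there is one more tool, called after ">>>" as name(argument=value, ...) on one line, values as JSON. servo_tool: Moves the arm, as the interface text tells. Its arguments: {"type":"object","properties":{"increments":{"type":"array","items":{"type":"object","properties":{"dx":{"type":"number"},"dy":{"type":"number"},"dz":{"type":"number"},"ax":{"type":"number"},"ay":{"type":"number"},"az":{"type":"number"},"claw":{"type":"number"}}}}},"required":["increments"]}

```bash
mkdir -p pics; cat > h.py <<'E'
import numpy as np, cv2
from cell import read_state, get_image, finish_job
def grab(n,tag):
    im=get_image(n); cv2.imwrite(f'pics/{tag}.png',cv2.cvtColor(im['color'],cv2.COLOR_RGB2BGR))
    np.savez(f'{tag}.npz',**{k:np.array(v) for k,v in im.items()}); return im
def load(tag): return dict(np.load(f'{tag}.npz'))
def ray(im,u,v,z):
    f=200/np.tan(np.radians(float(im['fov_y']))/2)
    R=np.array(im['R']);t=np.array(im['t'])
    c=-R.T@t; d=R.T@np.array([(u-float(im['cx']))/f,(v-float(im['cy']))/f,1])
    return c+d*(z-c[2])/d[2]
def proj(im,X):
    f=200/np.tan(np.radians(float(im['fov_y']))/2)
    p=np.array(im['R'])@np.array(X,float)+np.array(im['t'])
    return f*p[0]/p[2]+float(im['cx']), f*p[1]/p[2]+float(im['cy'])
E
python3 - <<'E'
from h import *
for n in('scene','top','wrist'):
    im=grab(n,n+'0'); print(n,im['fov_y'],im['cx'],im['cy'],-np.array(im['R']).T@np.array(im['t']))
print(read_state())
E
```

```text
scene 46.2455665076868 324.50401085433225 203.9933858139598 [1071.55206621  457.1632394  1022.61939257]
top 49.91098862498225 320.07724487333934 198.09711298260777 [ 446.40904996   21.73804353 1248.17548928]
wrist 66.10278850530409 318.1697027391795 198.90788701048567 [160.96171708 633.25033786 372.77367306]
{'clock': 0.15, 'qpos': array([-1.27379073,  0.62908536,  0.03844723,  1.51812893, -0.02700196,
        0.99628775, -0.01998904]), 'qd': array([ 0.00094741, -0.00022272,  0.00034532, -0.00434653, -0.00023773,
       -0.00299094, -0.00096608]), 'tau': array([ 1.72578562e-03, -5.63792431e+01,  1.22759566e+00, -1.93651146e+01,
        1.11019556e-02,  7.38689705e-03, -1.44647157e-05]), 'eef_pos': array([230.48814902, 607.26957167, 230.63461809]), 'tool_rot': array([-1.57218814e+00, -9.38113889e-07, -3.62794553e-01]), 'force': array([-0.47497757,  0.18406571, -0.56355686]), 'torque': array([ 0.00297561, -0.02979252, -0.04714491]), 'width': 85.67358810172865}
```

View pics/scene0.png

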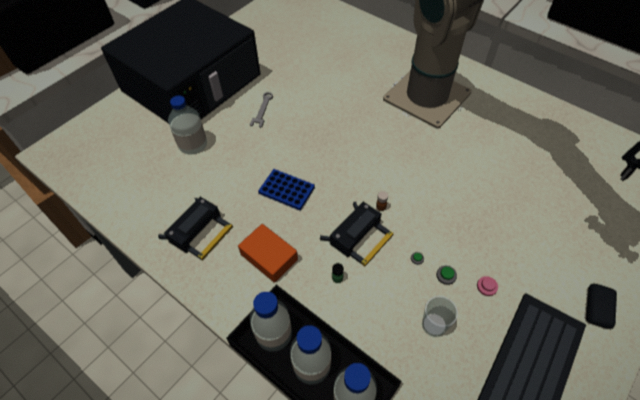

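View pics/top0.png

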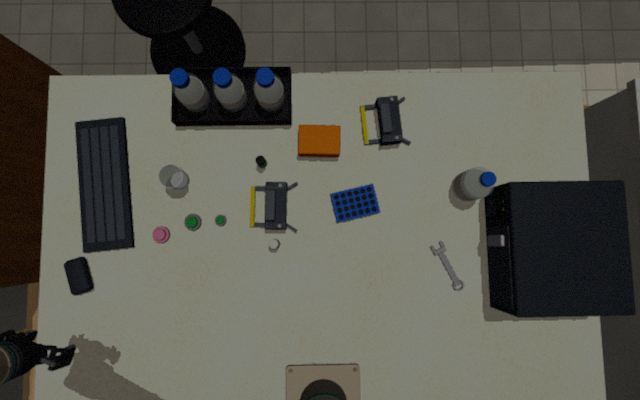

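View pics/wrist0.png

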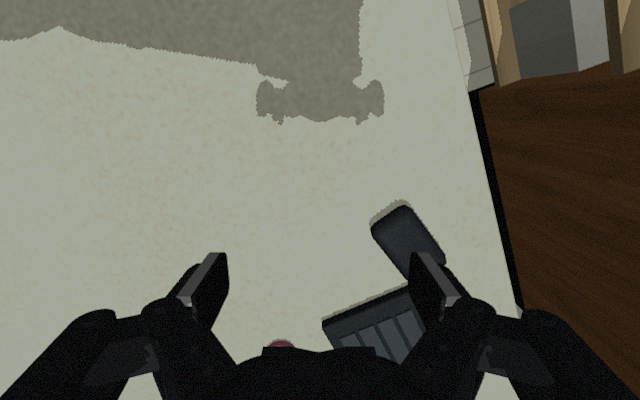

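Top view: the station candidates are (275,205) and (389,120), and the first is nearer the base (325,395). The button candidates are pink (161,235), large green (192,222) and small green (221,220), so I choose the large green. The plate is at (355,203). I'll check these in a close crop.

```bash
python3 - <<'E'
from h import *
a=cv2.imread('pics/top0.png')[150:265,140:400]; b=cv2.imread('pics/scene0.png')[150:300,240:500]
a=cv2.resize(a,None,fx=3,fy=3,interpolation=cv2.INTER_CUBIC); b=cv2.resize(b,None,fx=3,fy=3,interpolation=cv2.INTER_CUBIC)
cv2.imwrite('pics/ca.png',a); cv2.imwrite('pics/cb.png',b)
im=load('top0'); hsv=cv2.cvtColor(im['color'],cv2.COLOR_RGB2HSV)
def blobs(lo,hi,amin=30):
    m=cv2.inRange(hsv,lo,hi); cs,_=cv2.findContours(m,cv2.RETR_EXTERNAL,cv2.CHAIN_APPROX_NONE)
    return [c for c in cs if cv2.contourArea(c)>amin]
for nm,lo,hi,z in [('blue',(105,120,40),(130,255,255),16),('yellow',(20,120,80),(35,255,255),12),('green',(45,80,30),(85,255,255),30)]:
    for c in blobs(lo,hi):
        w=np.array([ray(im,u,v,z)[:2] for u,v in c[:,0]],np.float32)
        r=cv2.minAreaRect(w); print(nm,cv2.minAreaRect(c)[0],'world',np.round(r[0],1),np.round(r[1],1),round(r[2],1))
E
```

```text
blue (354.4411926269531, 202.76470947265625) world [ 554.3 -100.3] [ 84.8 126.6] 13.0
blue (487.5, 178.5) world [ 619.8 -490.3] [44.3 38.3] 89.2
blue (179.0, 76.5) world [935.1 409.4] [53.1 51.8] 89.5
blue (264.300048828125, 75.60000610351562) world [935.7 158.2] [56.  53.1] 25.6
blue (221.30001831054688, 76.10000610351562) world [935.3 285. ] [56. 54.] 26.1
yellow (252.0, 206.0) world [549.6 195. ] [ 11.5 115.6] 90.0
yellow (363.80584716796875, 124.52352905273438) world [ 785.8 -133.5] [113.1  13.6] 5.3
green (219.5, 220.0) world [509.4 284. ] [19.8 16.9] 89.2
green (191.30001831054688, 221.60003662109375) world [506.1 363.2] [29.3 29.8] 26.2
```

View pics/ca.png

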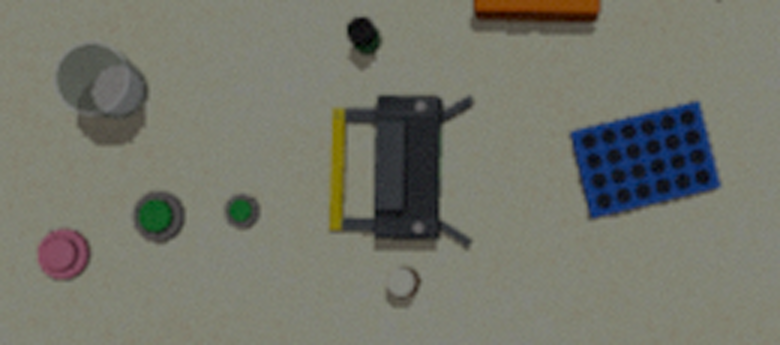

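View pics/cb.png

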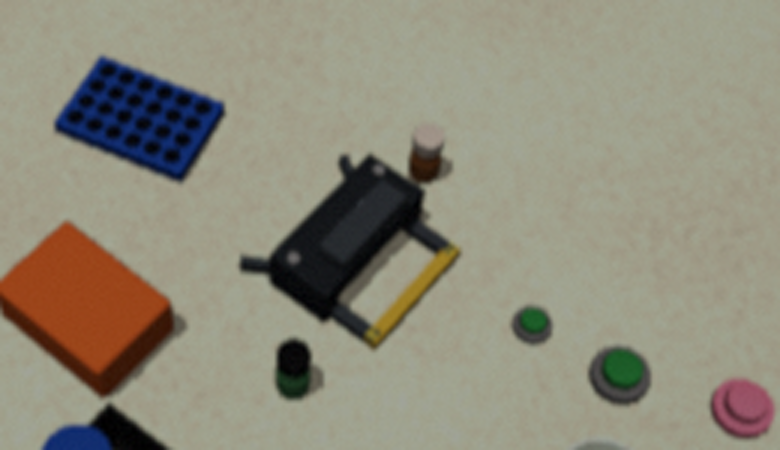

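Confirmed in the crops: the station has its wings towards -y and its stop towards +y, the large green button is in the middle of the three, and the plate lies on the -y side, turned about 14 degrees. Next I'll refine with line fits.

```bash
python3 - <<'E'
from h import *
for n in('top0','scene0'):
    im=load(n); hsv=cv2.cvtColor(im['color'],cv2.COLOR_RGB2HSV)
    print(n)
    def mask(lo,hi): return cv2.inRange(hsv,lo,hi)
    def pts(c,z): return np.array([ray(im,u,v,z)[:2] for u,v in c[:,0]],np.float32)
    for nm,lo,hi,z in [('blue',(105,120,40),(130,255,255),16),('yellow',(20,120,60),(35,255,255),12),('green',(45,80,30),(85,255,255),30)]:
        cs,_=cv2.findContours(mask(lo,hi),cv2.RETR_EXTERNAL,cv2.CHAIN_APPROX_NONE)
        for c in cs:
            if cv2.contourArea(c)<30: continue
            M=cv2.moments(c);u,v=M['m10']/M['m00'],M['m01']/M['m00']
            m=np.zeros(hsv.shape[:2],np.uint8);cv2.drawContours(m,[c],-1,255,-1);ys,xs=np.nonzero(m)
            W=np.array([ray(im,a,b,z)[:2] for a,b in zip(xs,ys)]);C=np.cov((W-W.mean(0)).T);e,V=np.linalg.eigh(C)
            ang=np.degrees(np.arctan2(V[1,1],V[0,1]))
            print(nm,(round(u,1),round(v,1)),'centroid',W.mean(0).round(1),'main axis',round(ang,2),'len',np.sqrt(12*e).round(1))
# button by two views
A,B=load('top0'),load('scene0')
def line(im,u,v):
    p=ray(im,u,v,0);q=ray(im,u,v,100);return p,(q-p)/np.linalg.norm(q-p)
E
```

```text
top0
blue (354.5, 202.8) centroid [ 554.1 -100.2] main axis 102.93 len [ 84.7 126.7]
blue (487.9, 178.4) centroid [ 620.1 -491.1] main axis 105.13 len [36.3 39.9]
blue (178.3, 76.4) centroid [935.4 411.2] main axis -164.63 len [46.7 49.5]
blue (264.1, 75.7) centroid [935.2 158.9] main axis 173.38 len [48.4 50.6]
blue (221.2, 76.0) centroid [935.5 285.3] main axis -158.35 len [48.7 50.2]
yellow (252.0, 206.1) centroid [549.1 194.9] main axis 178.14 len [ 12.3 115.4]
yellow (363.8, 125.0) centroid [ 784.5 -133.4] main axis -174.76 len [ 13.2 120.4]
green (219.7, 219.9) centroid [509.8 283.4] main axis 102.14 len [17.8 19.5]
green (191.2, 221.6) centroid [506.2 363.4] main axis 82.48 len [26.7 28.1]
scene0
blue (356.9, 376.9) centroid [832.5 342.1] main axis -158.35 len [47.9 53.4]
blue (308.7, 338.3) centroid [832.6 211.6] main axis -136.49 len [48.8 54.8]
blue (265.3, 303.8) centroid [833.2  82.9] main axis -146.16 len [47.4 54.4]
blue (286.3, 188.8) centroid [558.5 -95.6] main axis 101.57 len [ 87.1 128.1]
blue (177.0, 101.6) centroid [ 517.5 -581.8] main axis 53.01 len [39.1 58.6]
yellow (376.6, 248.1) centroid [553.9 196.6] main axis 178.32 len [ 13.4 117.7]
yellow (215.0, 240.8) centroid [ 788.3 -130.1] main axis -174.12 len [ 16.3 113.7]
green (337.2, 277.9) centroid [685.1 175.3] main axis 131.83 len [16.9 22.7]
green (447.1, 272.7) centroid [514.8 367.7] main axis 179.55 len [27.  29.3]
green (417.4, 256.5) centroid [522.  290.6] main axis -145.02 len [18.2 19.8]
```

>>> servo_tool(increments=[{"dx": 16, "dy": -29, "az": -0.6, "claw": 1}, {"dx": 16, "dy": -29, "az": -0.6, "claw": 1}, {"dx": 16, "dy": -29, "az": -0.6, "claw": 1}, {"dx": 16, "dy": -29, "az": -0.6, "claw": 1}, {"dx": 16, "dy": -29, "az": -0.6, "claw": 1}, {"dx": 16, "dy": -29, "az": -0.6, "claw": 1}, {"dx": 16, "dy": -29, "az": -0.6, "claw": 1}, {"dx": 16, "dy": -29, "az": -0.6, "claw": 1}])

```text
invalid input at $.increments[0]: expected keys dx, dy, dz, ax, ay, az, claw
```

>>> servo_tool(increments=[{"dx": 16, "dy": -29, "dz": 0, "ax": 0, "ay": 0, "az": -0.6, "claw": 1}, {"dx": 16, "dy": -29, "dz": 0, "ax": 0, "ay": 0, "az": -0.6, "claw": 1}, {"dx": 16, "dy": -29, "dz": 0, "ax": 0, "ay": 0, "az": -0.6, "claw": 1}, {"dx": 16, "dy": -29, "dz": 0, "ax": 0, "ay": 0, "az": -0.6, "claw": 1}, {"dx": 16, "dy": -29, "dz": 0, "ax": 0, "ay": 0, "az": -0.6, "claw": 1}, {"dx": 16, "dy": -29, "dz": 0, "ax": 0, "ay": 0, "az": -0.6, "claw": 1}, {"dx": 16, "dy": -29, "dz": 0, "ax": 0, "ay": 0, "az": -0.6, "claw": 1}, {"dx": 16, "dy": -29, "dz": 0, "ax": 0, "ay": 0, "az": -0.6, "claw": 1}])

```text
clock: 0.82
eef_pos: [391.2, 315.5, 231.3]
tool_rot: [-1.571, -0.0, -0.963]
force: [0.7, 0.6, -0.2]
width: -0.1
```

>>> servo_tool(increments=[{"dx": 15, "dy": -26.5, "dz": 0, "ax": 0, "ay": 0, "az": -0.64, "claw": 1}, {"dx": 15, "dy": -26.5, "dz": 0, "ax": 0, "ay": 0, "az": -0.64, "claw": 1}, {"dx": 15, "dy": -26.5, "dz": 0, "ax": 0, "ay": 0, "az": -0.64, "claw": 1}, {"dx": 15, "dy": -26.5, "dz": 0, "ax": 0, "ay": 0, "az": -0.64, "claw": 1}, {"dx": 15, "dy": -26.5, "dz": 0, "ax": 0, "ay": 0, "az": -0.64, "claw": 1}, {"dx": 15, "dy": -26.5, "dz": 0, "ax": 0, "ay": 0, "az": -0.64, "claw": 1}, {"dx": 15, "dy": -26.5, "dz": 0, "ax": 0, "ay": 0, "az": -0.64, "claw": 1}, {"dx": 15, "dy": -26.5, "dz": 0, "ax": 0, "ay": 0, "az": -0.64, "claw": 1}])

```text
clock: 1.48
eef_pos: [543.4, 45.1, 231.7]
tool_rot: [-1.567, -0.004, -1.611]
force: [-0.3, 0.1, 0.6]
width: -0.2
```

```bash
python3 - <<'E'
from h import *
im=grab('wrist','w1'); s=read_state(); print(s['eef_pos'],s['tool_rot'],s['qpos'].round(2)); print(-im['R'].T@im['t'])
E
```

```text
[543.40511289  45.20941104 231.64521357] [-1.5675118  -0.00418924 -1.61185479] [-0.41  0.5   0.41  1.82 -0.25  0.86  0.07]
[545.47669165 119.31005664 373.69663687]
```

View pics/w1.png

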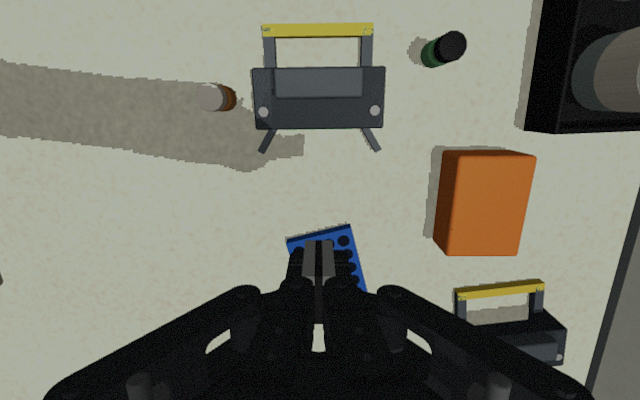

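Wrist view: the stop is at (317,31), the beam at (318,98) and the wings' outer ends at (263,150) and (377,148). The plate's leading edge is at (320,235).

```bash
python3 - <<'E'
from h import *
im=load('w1'); hsv=cv2.cvtColor(im['color'],cv2.COLOR_RGB2HSV)
m=cv2.inRange(hsv,(20,120,60),(35,255,255)); m[60:]=0
ys,xs=np.nonzero(m)
W=np.array([ray(im,a,b,12)[:2] for a,b in zip(xs,ys)]);C=np.cov((W-W.mean(0)).T);e,V=np.linalg.eigh(C)
print('stop',W.mean(0),np.degrees(np.arctan2(V[1,1],V[0,1])),np.sqrt(12*e))
for p,z in [((251,68),48),((384,67),48),((385,128),48),((253,131),48),((263,112),48),((374,110),48),((261,150),14),((379,148),14),((287,239),16),((350,225),16)]: print(p,ray(im,*p,z).round(1))
cv2.imwrite('pics/w1c.png',cv2.resize(cv2.imread('pics/w1.png')[10:165,230:410],None,fx=4,fy=3.8))
E
```

```text
stop [549.3392611  194.10208221] 178.38772977618703 [ 12.7064144  110.02188677]
(251, 68) [482.1 155.8  48. ]
(384, 67) [612.3 151.3  48. ]
(385, 128) [614.6  92.8  48. ]
(253, 131) [477.8  95.5  48. ]
(263, 112) [489.9 113.9  48. ]
(374, 110) [603.  111.2  48. ]
(261, 150) [477.8  70.9  14. ]
(379, 148) [615.4  67.5  14. ]
(287, 239) [500.2 -42.4  16. ]
(350, 225) [580.3 -26.8  16. ]
```

View pics/w1c.png

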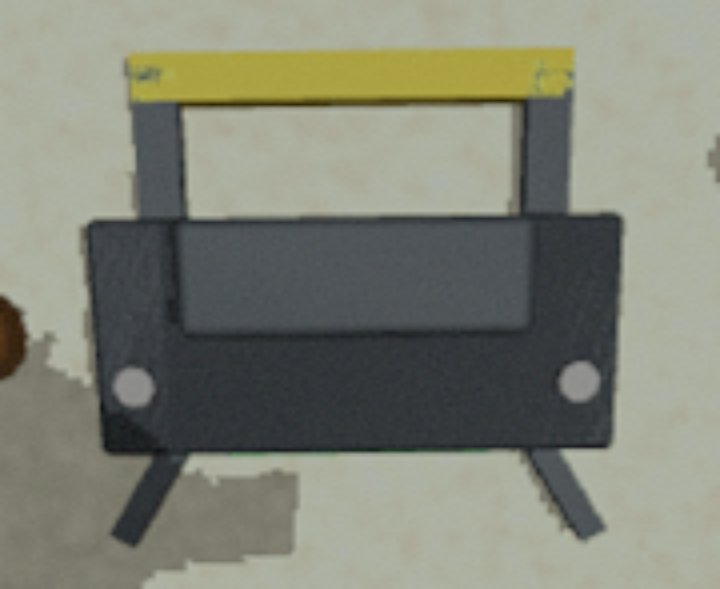

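>>> servo_tool(increments=[{"dx": 9.7, "dy": -17.2, "dz": 0, "ax": 0, "ay": 0, "az": 0, "claw": 1}, {"dx": 9.7, "dy": -17.2, "dz": 0, "ax": 0, "ay": 0, "az": 0, "claw": 1}, {"dx": 9.7, "dy": -17.2, "dz": 0, "ax": 0, "ay": 0, "az": 0, "claw": 1}, {"dx": 9.7, "dy": -17.2, "dz": 0, "ax": 0, "ay": 0, "az": 0, "claw": 1}, {"dx": 9.7, "dy": -17.2, "dz": 0, "ax": 0, "ay": 0, "az": 0, "claw": 1}, {"dx": 9.7, "dy": -17.2, "dz": -4, "ax": 0, "ay": 0, "az": 0, "claw": 1}, {"dx": 9.7, "dy": -17.2, "dz": -8, "ax": 0, "ay": 0, "az": 0, "claw": 1}, {"dx": 9.7, "dy": -17.2, "dz": -12, "ax": 0, "ay": 0, "az": 0, "claw": 1}])

```text
clock: 2.2
eef_pos: [638.0, -118.8, 110.1]
tool_rot: [-1.57, 0.001, -1.603]
force: [0.1, 0.1, -0.6]
width: 0.1
```

```bash
python3 - <<'E'
from h import *
s=read_state(); print(s['eef_pos'],s['tool_rot'])
E
```

```text
[ 637.97550475 -118.76569824  110.12454641] [-1.56953712e+00  8.51516085e-04 -1.60318085e+00]
```

>>> servo_tool(increments=[{"dx": 0.5, "dy": -1.0, "dz": -4, "ax": 0, "ay": 0, "az": 0, "claw": 1}, {"dx": 0.5, "dy": -1.0, "dz": -7.5, "ax": 0, "ay": 0, "az": 0, "claw": 1}, {"dx": 0.5, "dy": -1.0, "dz": -9.5, "ax": 0, "ay": 0, "az": 0, "claw": 1}, {"dx": 0.5, "dy": -1.0, "dz": -10.3, "ax": 0, "ay": 0, "az": 0, "claw": 1}, {"dx": 0.5, "dy": -1.0, "dz": -10.3, "ax": 0, "ay": 0, "az": 0, "claw": 1}])

```text
clock: 2.62
eef_pos: [640.9, -127.8, 5.9]
tool_rot: [-1.575, 0.001, -1.602]
force: [-0.1, -0.0, 0.8]
width: 0.2
```

```bash
python3 - <<'E'
from h import *
s=read_state(); print(s['eef_pos'],s['tool_rot'])
im=grab('wrist','w2')
E
```

```text
[ 640.93083755 -127.80813987    5.91576841] [-1.57534048e+00  1.48069444e-03 -1.60210066e+00]
```

View pics/w2.png

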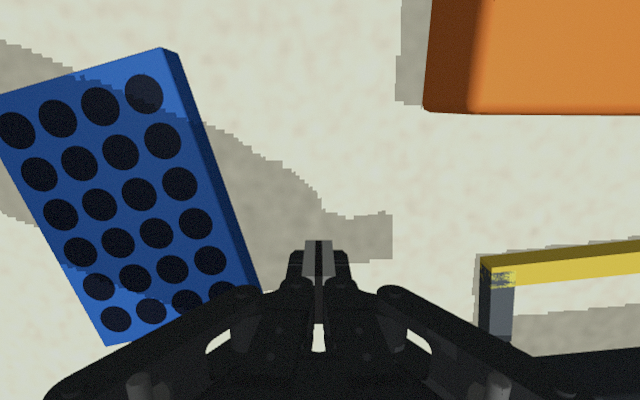

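Wrist view: the plate's side edge runs from (170,50) to (260,290), left of the fingertips at (318,245). Bench is clear between them. Pushing its rear sideways (-x).

>>> servo_tool(increments=[{"dx": -0.8, "dy": 0, "dz": 0, "ax": 0, "ay": 0, "az": 0, "claw": 1}, {"dx": -1.6, "dy": 0, "dz": 0, "ax": 0, "ay": 0, "az": 0, "claw": 1}, {"dx": -2.2, "dy": 0, "dz": 0, "ax": 0, "ay": 0, "az": 0, "claw": 1}, {"dx": -2.7, "dy": 0, "dz": 0, "ax": 0, "ay": 0, "az": 0, "claw": 1}, {"dx": -3.2, "dy": 0, "dz": 0, "ax": 0, "ay": 0, "az": 0, "claw": 1}, {"dx": -3.6, "dy": 0, "dz": 0, "ax": 0, "ay": 0, "az": 0, "claw": 1}, {"dx": -3.9, "dy": 0, "dz": 0, "ax": 0, "ay": 0, "az": 0, "claw": 1}, {"dx": -4.1, "dy": 0, "dz": 0, "ax": 0, "ay": 0, "az": 0, "claw": 1}])

```text
clock: 3.33
eef_pos: [603.7, -130.1, 9.6]
tool_rot: [-1.566, -0.001, -1.603]
force: [3.9, -1.2, 5.5]
width: 0.1
```

```bash
cat >> h.py <<'E'
def lines(im,segs,z=16):
    for p,q in segs:
        a,b=ray(im,*p,z),ray(im,*q,z); print(a[:2].round(1),b[:2].round(1),'ang',round(np.degrees(np.arctan2(*(b-a)[1::-1])),2))
E
python3 - <<'E'
from h import *
im=grab('wrist','w3')
print(read_state()['eef_pos'])
E
```

```text
[ 603.38836633 -130.10470138    9.55888621]
```

View pics/w3.png

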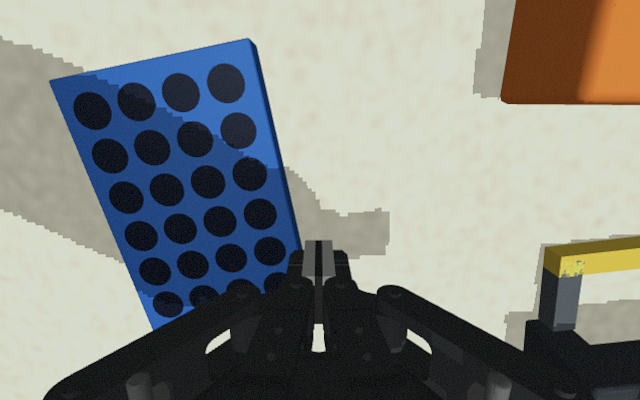

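```bash
python3 - <<'E'
from h import *
s=read_state();print(s['eef_pos'],s['force'],s['torque'],s['qd'].round(4))
im=load('w3')
lines(im,[((50,80),(248,39)),((249,39),(296,237))])
im=grab('top','t3'); hsv=cv2.cvtColor(im['color'],cv2.COLOR_RGB2HSV)
im=grab('wrist','w4')
E
```

```text
[ 603.38836633 -130.10470138    9.55888621] [ 2.27553993 -0.94377618  6.18026334] [-0.229883   -0.64946005  0.01689754] [-0.001   0.0056  0.0042 -0.0114  0.0024  0.0131 -0.0041]
[495.6 -42.7] [578.5 -30.2] ang 8.57
[578.9 -30.2] [ 592.9 -116.5] ang -80.78
```

```bash
python3 - <<'E'
from h import *
s=read_state();print(s['clock'],s['eef_pos'],s['force'],s['qd'].round(4))
c=cv2.resize(cv2.imread('pics/w4.png')[200:340,180:400],None,fx=3,fy=3); cv2.imwrite('pics/w4c.png',c)
im=grab('scene','s4'); cv2.imwrite('pics/s4c.png',cv2.resize(cv2.imread('pics/s4.png')[130:250,220:400],None,fx=4,fy=4))
E
```

```text
3.4833 [ 603.41331838 -130.02111621    9.54339874] [ 2.2043284  -0.79313599  7.17043609] [-0.0002  0.0011  0.0027 -0.0001 -0.0005  0.0057 -0.0015]
```

View pics/w4c.png

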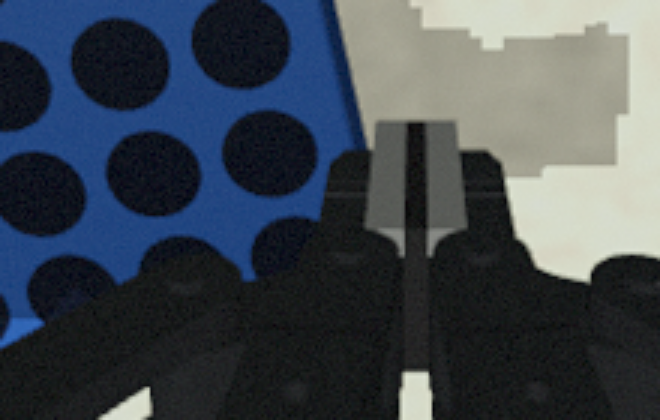

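View pics/s4c.png

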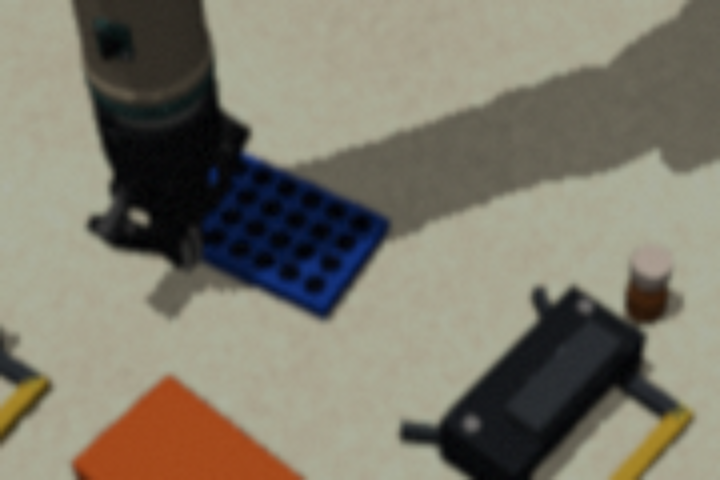

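The tool reads about 7 N upward, so a finger's back block is probably riding on the plate's rim. I'll lift off, go behind the plate, and push with the flat finger edges, jaws half open.

>>> servo_tool(increments=[{"dx": 0.3, "dy": 0, "dz": 2, "ax": 0, "ay": 0, "az": 0, "claw": 0.1}, {"dx": 0.3, "dy": 0, "dz": 5, "ax": 0, "ay": 0, "az": 0, "claw": 0.1}, {"dx": -1.0, "dy": -3, "dz": 6, "ax": 0, "ay": 0, "az": 0, "claw": 0.1}, {"dx": -3.0, "dy": -6, "dz": 6, "ax": 0, "ay": 0, "az": 0, "claw": 0.1}, {"dx": -5.5, "dy": -8, "dz": 6, "ax": 0, "ay": 0, "az": 0, "claw": 0.1}, {"dx": -5.5, "dy": -8, "dz": 6, "ax": 0, "ay": 0, "az": 0, "claw": 0.1}, {"dx": -5.5, "dy": -8, "dz": 6, "ax": 0, "ay": 0, "az": 0, "claw": 0.1}])

```text
clock: 4.12
eef_pos: [543.8, -211.0, 68.0]
tool_rot: [-1.574, 0.0, -1.607]
force: [1.3, 1.0, 0.1]
width: 38.7
```

```bash
python3 - <<'E'
from h import *
im=grab('wrist','w5'); s=read_state();print(s['clock'],s['eef_pos'],s['tool_rot'],s['force'],s['width'])
E
```

```text
4.1667 [ 545.51632526 -209.22906353   67.93551946] [-1.57253792e+00  1.23402242e-03 -1.60446596e+00] [ 0.85034616 -0.03256113  1.69405552] 38.63621881186879
```

View pics/w5.png

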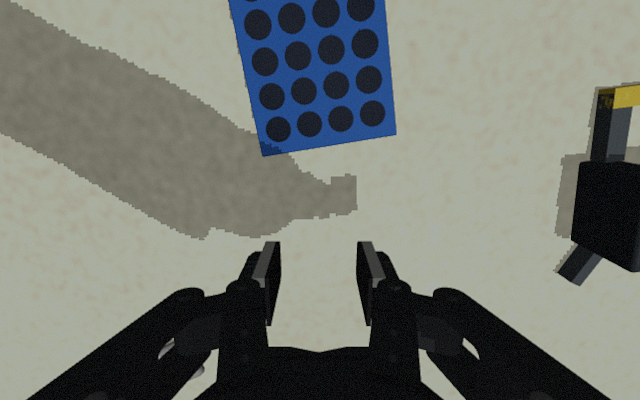

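```bash
python3 - <<'E'
from h import *
im=load('w5')
lines(im,[((263,156),(396,134)),((396,134),(385,10)),((263,156),(233,10))])
s=read_state()['eef_pos']; print(proj(im,s), proj(im,s+[0,0,10]))
E
```

```text
[ 509.7 -166.7] [ 593.4 -156.1] ang 7.17
[ 593.4 -156.1] [584.9 -88. ] ang 97.11
[ 509.7 -166.7] [500.3 -84.7] ang 96.51
(np.float64(322.589150369633), np.float64(252.27715947099276)) (np.float64(322.7996267095307), np.float64(261.7862374372117))
```

Wrist view: the plate's rear edge runs from (263,156) to (396,134), yaw about 97 degrees, clear ahead of the fingertips at (268,245) and (368,245). Lowering behind it.

>>> servo_tool(increments=[{"dx": 0, "dy": 0, "dz": -3, "ax": 0, "ay": 0, "az": 0, "claw": 0.1}, {"dx": 0, "dy": 0, "dz": -5, "ax": 0, "ay": 0, "az": 0, "claw": 0.1}, {"dx": 0, "dy": 0, "dz": -6, "ax": 0, "ay": 0, "az": 0, "claw": 0.1}, {"dx": 0, "dy": 0, "dz": -6.4, "ax": 0, "ay": 0, "az": 0, "claw": 0.1}, {"dx": 0, "dy": 0, "dz": -6.4, "ax": 0, "ay": 0, "az": 0, "claw": 0.1}, {"dx": 0, "dy": 0, "dz": -6.4, "ax": 0, "ay": 0, "az": 0, "claw": 0.1}])

```text
clock: 4.67
eef_pos: [547.3, -209.0, 4.7]
tool_rot: [-1.57, -0.0, -1.602]
force: [0.4, 0.2, -0.5]
width: 38.7
```

```bash
python3 - <<'E'
from h import *
im=grab('wrist','w6'); s=read_state();print(s['clock'],s['eef_pos'],s['tool_rot'],s['force'],s['width'])
E
```

```text
4.7167 [ 547.50972789 -209.26916313    5.10376859] [-1.56943052e+00 -3.90088617e-04 -1.60229192e+00] [ 0.24254588 -0.2008818   0.34432143] 38.479852463537114
```

View pics/w6.png

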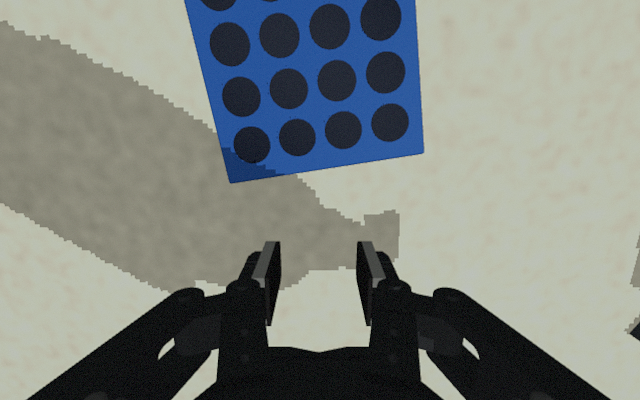

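>>> servo_tool(increments=[{"dx": 0, "dy": 1.0, "dz": 0, "ax": 0, "ay": 0, "az": 0, "claw": 0.1}, {"dx": 0, "dy": 2.0, "dz": 0, "ax": 0, "ay": 0, "az": 0, "claw": 0.1}, {"dx": 0, "dy": 2.7, "dz": 0, "ax": 0, "ay": 0, "az": 0, "claw": 0.1}, {"dx": 0, "dy": 3.3, "dz": 0, "ax": 0, "ay": 0, "az": 0, "claw": 0.1}, {"dx": 0, "dy": 3.9, "dz": 0, "ax": 0, "ay": 0, "az": 0, "claw": 0.1}, {"dx": 0, "dy": 4.5, "dz": 0, "ax": 0, "ay": 0, "az": 0, "claw": 0.1}, {"dx": 0, "dy": 5.1, "dz": 0, "ax": 0, "ay": 0, "az": 0, "claw": 0.1}, {"dx": 0, "dy": 5.7, "dz": 0, "ax": 0, "ay": 0, "az": 0, "claw": 0.1}])

```text
clock: 5.38
eef_pos: [546.6, -152.0, 4.4]
tool_rot: [-1.571, -0.0, -1.603]
force: [-0.8, -0.6, 0.8]
width: 38.2
```

```bash
python3 - <<'E'
from h import *
im=grab('wrist','w7'); s=read_state();print(s['clock'],s['eef_pos'],s['tool_rot'],s['force'],s['width'])
E
```

```text
5.4333 [ 546.62133133 -150.00316932    4.22036023] [-1.57132472e+00  1.42695983e-03 -1.60134371e+00] [-0.45411365  0.65081757  0.91267132] 38.69481862320424
```

View pics/w7.png

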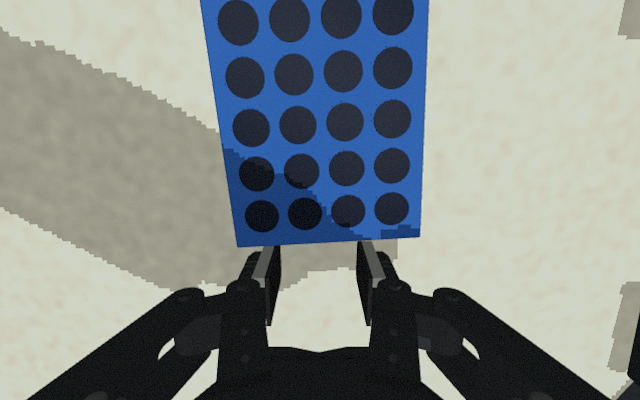

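```bash
python3 - <<'E'
from h import *
lines(load('w7'),[((238,247),(421,236)),((421,236),(429,0)),((238,247),(201,0))])
E
```

```text
[ 509.1 -140.3] [ 594.  -137.5] ang 1.82
[ 594.  -137.5] [591.  -42.3] ang 91.84
[ 509.1 -140.3] [506.4 -39.5] ang 91.53
```

>>> servo_tool(increments=[{"dx": 0, "dy": 0.8, "dz": 0, "ax": 0, "ay": 0, "az": 0, "claw": 0.1}, {"dx": 0, "dy": 1.6, "dz": 0, "ax": 0, "ay": 0, "az": 0, "claw": 0.1}, {"dx": 0, "dy": 2.4, "dz": 0, "ax": 0, "ay": 0, "az": 0, "claw": 0.1}, {"dx": 0, "dy": 3.2, "dz": 0, "ax": 0, "ay": 0, "az": 0, "claw": 0.1}, {"dx": 0, "dy": 4.0, "dz": 0, "ax": 0, "ay": 0, "az": 0, "claw": 0.1}, {"dx": 0, "dy": 4.6, "dz": 0, "ax": 0, "ay": 0, "az": 0, "claw": 0.1}, {"dx": 0, "dy": 5.0, "dz": 0, "ax": 0, "ay": 0, "az": 0, "claw": 0.1}])

```text
clock: 6.02
eef_pos: [546.7, -100.8, 4.3]
tool_rot: [-1.571, 0.001, -1.602]
force: [0.4, -0.2, -0.4]
width: 38.3
```

```bash
python3 - <<'E'
from h import *
im=grab('wrist','w8'); s=read_state();print(s['clock'],s['eef_pos'],s['tool_rot'],s['force'],s['width'])
E
```

```text
6.0667 [ 546.65894694 -100.1534392     4.20741287] [-1.57121770e+00  1.19946000e-03 -1.60096394e+00] [ 0.21000684  0.63449163 -0.52644555] 38.691488896716535
```

View pics/w8.png

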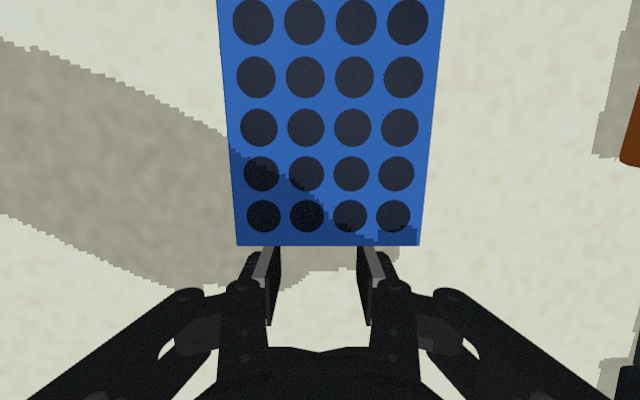

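```bash
python3 - <<'E'
from h import *
lines(load('w8'),[((238,246),(420,245)),((420,245),(443,0)),((238,246),(217,0))])
E
```

```text
[509.2 -88.6] [593.8 -90.8] ang -1.5
[593.8 -90.8] [596.    8.7] ang 88.73
[509.2 -88.6] [512.2  11.4] ang 88.27
```

>>> servo_tool(increments=[{"dx": -0.1, "dy": 0.5, "dz": 0, "ax": 0, "ay": 0, "az": 0, "claw": 0.1}, {"dx": -0.25, "dy": 1.0, "dz": 0, "ax": 0, "ay": 0, "az": 0, "claw": 0.1}, {"dx": -0.4, "dy": 1.5, "dz": 0, "ax": 0, "ay": 0, "az": 0, "claw": 0.1}, {"dx": -0.55, "dy": 2.0, "dz": 0, "ax": 0, "ay": 0, "az": 0, "claw": 0.1}, {"dx": -0.7, "dy": 2.5, "dz": 0, "ax": 0, "ay": 0, "az": 0, "claw": 0.1}, {"dx": -0.85, "dy": 3.0, "dz": 0, "ax": 0, "ay": 0, "az": 0, "claw": 0.1}])

```text
clock: 6.57
eef_pos: [538.0, -71.9, 4.4]
tool_rot: [-1.571, -0.0, -1.603]
force: [0.5, -0.9, 0.5]
width: 38.5
```

```bash
python3 - <<'E'
from h import *
im=grab('wrist','w9'); s=read_state();print(s['clock'],s['eef_pos'],s['tool_rot'],s['force'],s['width'])
im=grab('top','t9'); cv2.imwrite('pics/t9c.png',cv2.resize(cv2.imread('pics/t9.png')[150:265,200:400],None,fx=4,fy=4))
E
```

```text
6.6167 [537.52660895 -70.30816066   4.23492375] [-1.57173997e+00  1.30688845e-03 -1.60155488e+00] [-0.46508807 -0.09513744  0.76021208] 38.51722408288679
```

View pics/w9.png

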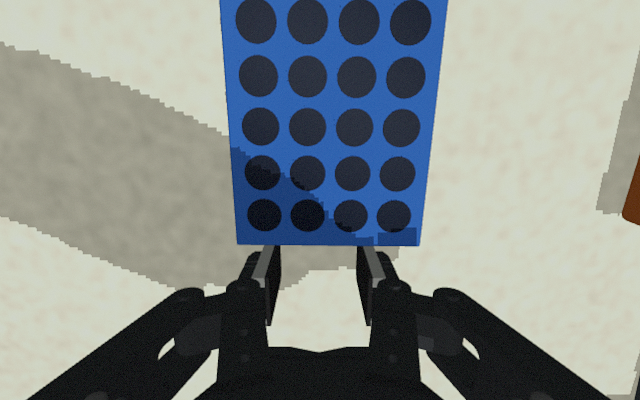

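View pics/t9c.png

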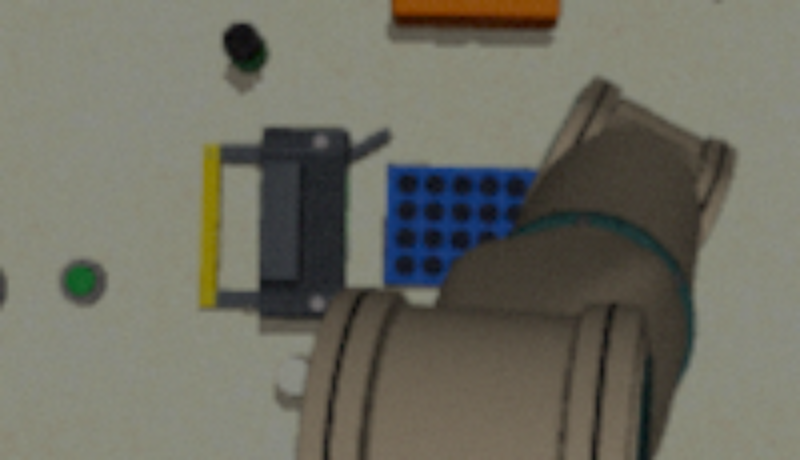

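>>> servo_tool(increments=[{"dx": 0, "dy": 0.6, "dz": 0, "ax": 0, "ay": 0, "az": 0, "claw": 0.1}, {"dx": 0, "dy": 1.2, "dz": 0, "ax": 0, "ay": 0, "az": 0, "claw": 0.1}, {"dx": 0, "dy": 1.8, "dz": 0, "ax": 0, "ay": 0, "az": 0, "claw": 0.1}, {"dx": 0, "dy": 2.4, "dz": 0, "ax": 0, "ay": 0, "az": 0, "claw": 0.1}, {"dx": 0, "dy": 3.0, "dz": 0, "ax": 0, "ay": 0, "az": 0, "claw": 0.1}, {"dx": 0, "dy": 3.6, "dz": 0, "ax": 0, "ay": 0, "az": 0, "claw": 0.1}, {"dx": 0, "dy": 4.2, "dz": 0, "ax": 0, "ay": 0, "az": 0, "claw": 0.1}, {"dx": 0, "dy": 4.6, "dz": 0, "ax": 0, "ay": 0, "az": 0, "claw": 0.1}])

```text
clock: 7.33
eef_pos: [538.1, -25.1, 4.3]
tool_rot: [-1.571, 0.0, -1.602]
force: [-0.5, -1.8, 1.0]
width: 38.5
```

```bash
python3 - <<'E'
from h import *
im=grab('wrist','w10'); s=read_state();print(s['clock'],s['eef_pos'],s['tool_rot'],s['force'],s['width'])
im=grab('top','t10'); cv2.imwrite('pics/t10c.png',cv2.resize(cv2.imread('pics/t10.png')[150:265,200:400],None,fx=4,fy=4))
E
```

```text
7.3833 [538.08616755 -24.22503409   4.2189365 ] [-1.57117198e+00  1.16183386e-03 -1.60096909e+00] [-0.00827745 -0.56697854  0.65320191] 38.42478561716212
```

View pics/w10.png

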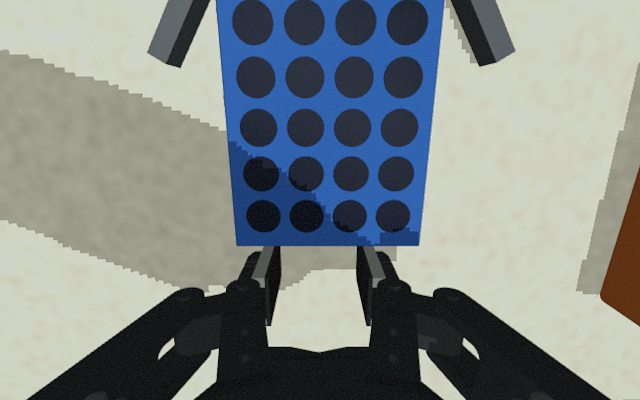

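View pics/t10c.png

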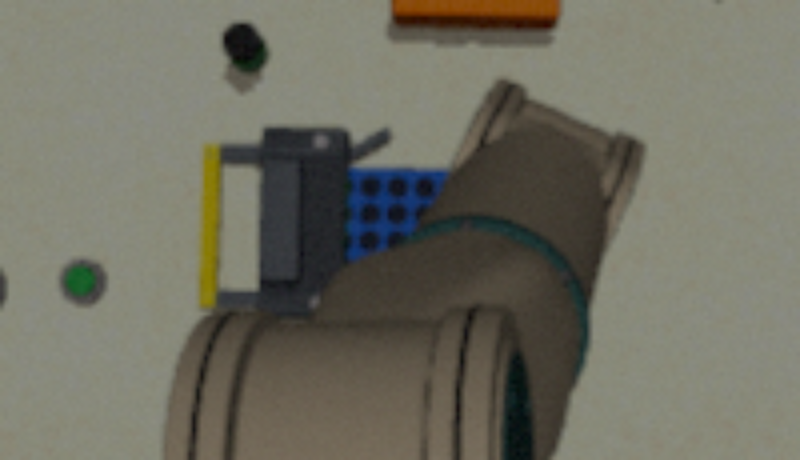

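The plate is entering centred: the gaps to the wing tips are about 42 and 43 px. Continuing.

>>> servo_tool(increments=[{"dx": 0.02, "dy": 0.7, "dz": 0, "ax": 0, "ay": 0, "az": 0, "claw": 0.1}, {"dx": 0.04, "dy": 1.4, "dz": 0, "ax": 0, "ay": 0, "az": 0, "claw": 0.1}, {"dx": 0.06, "dy": 2.1, "dz": 0, "ax": 0, "ay": 0, "az": 0, "claw": 0.1}, {"dx": 0.08, "dy": 2.8, "dz": 0, "ax": 0, "ay": 0, "az": 0, "claw": 0.1}, {"dx": 0.1, "dy": 3.5, "dz": 0, "ax": 0, "ay": 0, "az": 0, "claw": 0.1}, {"dx": 0.12, "dy": 4.2, "dz": 0, "ax": 0, "ay": 0, "az": 0, "claw": 0.1}, {"dx": 0.15, "dy": 4.9, "dz": 0, "ax": 0, "ay": 0, "az": 0, "claw": 0.1}, {"dx": 0.17, "dy": 5.5, "dz": 0, "ax": 0, "ay": 0, "az": 0, "claw": 0.1}])

```text
clock: 8.1
eef_pos: [539.9, 29.7, 4.3]
tool_rot: [-1.571, 0.0, -1.602]
force: [-0.1, -1.3, 1.3]
width: 38.5
```

```bash
python3 - <<'E'
from h import *
im=grab('wrist','w11'); s=read_state();print(s['clock'],s['eef_pos'],s['tool_rot'],s['force'],s['width'])
E
```

```text
8.15 [539.83603053  31.42638592   4.21453094] [-1.57107971e+00  1.50306981e-03 -1.60059262e+00] [-0.20418162 -0.05138223 -0.36289338] 38.531011631893534
```

View pics/w11.png

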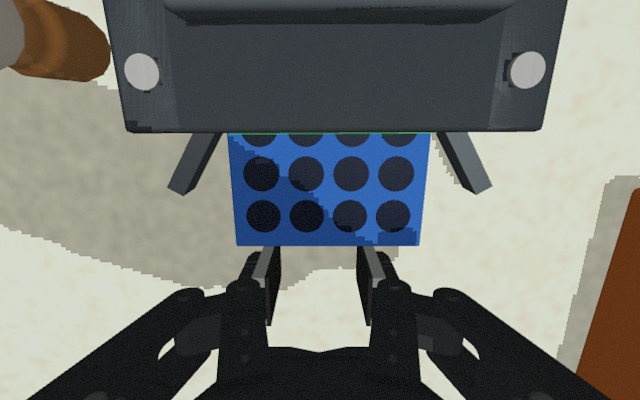

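>>> servo_tool(increments=[{"dx": 0.02, "dy": 0.4, "dz": 0, "ax": 0, "ay": 0, "az": 0, "claw": 0.1}, {"dx": 0.03, "dy": 0.8, "dz": 0, "ax": 0, "ay": 0, "az": 0, "claw": 0.1}, {"dx": 0.04, "dy": 1.2, "dz": 0, "ax": 0, "ay": 0, "az": 0, "claw": 0.1}, {"dx": 0.05, "dy": 1.4, "dz": 0, "ax": 0, "ay": 0, "az": 0, "claw": 0.1}, {"dx": 0.05, "dy": 1.6, "dz": 0, "ax": 0, "ay": 0, "az": 0, "claw": 0.1}, {"dx": 0.05, "dy": 1.6, "dz": 0, "ax": 0, "ay": 0, "az": 0, "claw": 0.1}])

```text
clock: 8.65
eef_pos: [540.3, 45.3, 4.3]
tool_rot: [-1.571, 0.0, -1.602]
force: [0.1, -1.1, 0.1]
width: 39.0
```

>>> servo_tool(increments=[{"dx": 0, "dy": 0.1, "dz": 0, "ax": 0, "ay": 0, "az": 0, "claw": 0.1}, {"dx": 0, "dy": 0.2, "dz": 0, "ax": 0, "ay": 0, "az": 0, "claw": 0.1}, {"dx": 0, "dy": 0.2, "dz": 0, "ax": 0, "ay": 0, "az": 0, "claw": 0.1}])

```text
clock: 8.9
eef_pos: [540.4, 46.7, 4.3]
tool_rot: [-1.571, 0.0, -1.603]
force: [0.1, 0.1, -0.7]
width: 38.3
```

```bash
python3 - <<'E'
from h import *
im=grab('wrist','w12'); s=read_state();print(s['clock'],s['eef_pos'],s['tool_rot'],s['force'],s['width'])
im=grab('top','t12'); cv2.imwrite('pics/t12c.png',cv2.resize(cv2.imread('pics/t12.png')[170:255,230:330],None,fx=7,fy=7,interpolation=cv2.INTER_CUBIC))
E
```

```text
8.95 [540.33604579  46.74915203   4.31110699] [-1.57084248e+00  1.40224083e-04 -1.60290864e+00] [ 0.44098483 -0.35447512 -0.56850055] 38.53621283688786
```

View pics/w12.png

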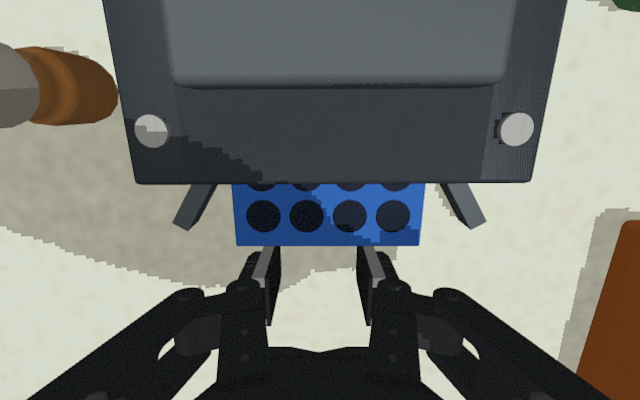

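View pics/t12c.png

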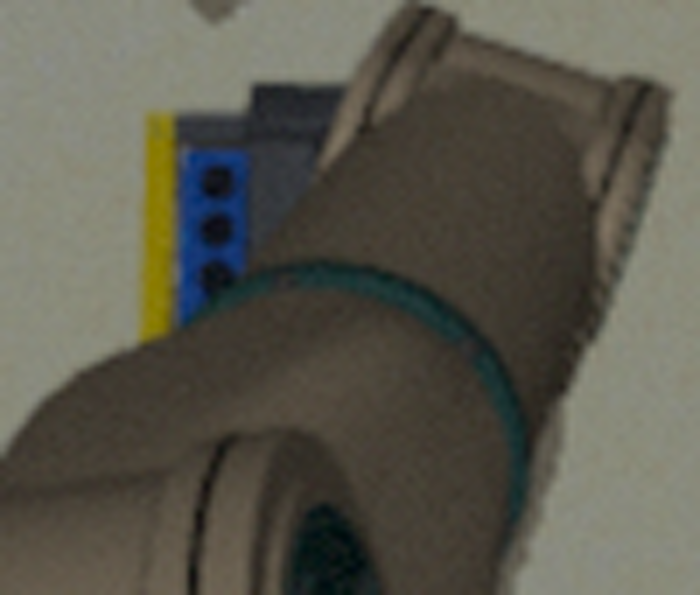

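Wrist view: the plate's rear edge is at row 245, with about 35 mm standing out. Top crop: a thin gap of about 1 px remains between the blue and the yellow. I'll creep on until the force rises.

>>> servo_tool(increments=[{"dx": 0, "dy": 0.1, "dz": 0, "ax": 0, "ay": 0, "az": 0, "claw": 0.1}, {"dx": 0.01, "dy": 0.2, "dz": 0, "ax": 0, "ay": 0, "az": 0, "claw": 0.1}, {"dx": 0.01, "dy": 0.2, "dz": 0, "ax": 0, "ay": 0, "az": 0, "claw": 0.1}])

```text
clock: 9.25
eef_pos: [540.5, 48.8, 4.3]
tool_rot: [-1.571, 0.0, -1.603]
force: [-0.2, 0.3, 0.2]
width: 38.1
```

>>> servo_tool(increments=[{"dx": 0, "dy": 0.1, "dz": 0, "ax": 0, "ay": 0, "az": 0, "claw": 0.1}, {"dx": 0.01, "dy": 0.2, "dz": 0, "ax": 0, "ay": 0, "az": 0, "claw": 0.1}, {"dx": 0.01, "dy": 0.2, "dz": 0, "ax": 0, "ay": 0, "az": 0, "claw": 0.1}])

```text
clock: 9.5
eef_pos: [540.7, 50.4, 4.3]
tool_rot: [-1.57, -0.001, -1.603]
force: [0.7, -2.0, -0.5]
width: 38.2
```

>>> servo_tool(increments=[{"dx": 0, "dy": 0.1, "dz": 0, "ax": 0, "ay": 0, "az": 0, "claw": 0.1}, {"dx": 0, "dy": 0.15, "dz": 0, "ax": 0, "ay": 0, "az": 0, "claw": 0.1}, {"dx": 0, "dy": 0.15, "dz": 0, "ax": 0, "ay": 0, "az": 0, "claw": 0.1}])

```text
clock: 9.75
eef_pos: [540.8, 50.5, 4.4]
tool_rot: [-1.57, -0.002, -1.604]
force: [-0.5, -5.0, -0.2]
width: 38.7
```

```bash
python3 - <<'E'
from h import *
im=grab('wrist','w13'); s=read_state();print(s['clock'],s['eef_pos'],s['tool_rot'],s['force'],s['torque'])
im=grab('top','t13'); cv2.imwrite('pics/t13c.png',cv2.resize(cv2.imread('pics/t13.png')[170:255,230:330],None,fx=7,fy=7,interpolation=cv2.INTER_CUBIC))
print(read_state()['force'])
E
```

```text
9.8 [540.77545683  50.49724412   4.3529936 ] [-1.5700712  -0.00203759 -1.60375715] [-0.23596494 -5.12540374 -0.55538657] [-1.0873775  -0.00744354  0.0625471 ]
[ 0.28249065 -4.25479861  0.32244177]
```

View pics/t13c.png

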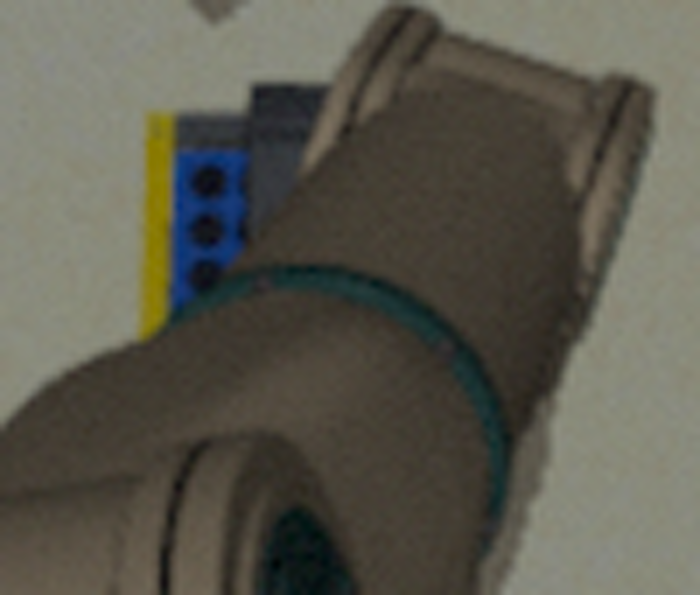

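Contact: 5 N, the TCP stopped, and blue meets yellow with no gap. One light extra press to seat it square, then I'll back straight off.

>>> servo_tool(increments=[{"dx": 0, "dy": 0.1, "dz": 0, "ax": 0, "ay": 0, "az": 0, "claw": 0.1}, {"dx": 0, "dy": 0.1, "dz": 0, "ax": 0, "ay": 0, "az": 0, "claw": 0.1}, {"dx": 0, "dy": 0.1, "dz": 0, "ax": 0, "ay": 0, "az": 0, "claw": 0.1}])

```text
clock: 10.1
eef_pos: [540.9, 50.5, 4.4]
tool_rot: [-1.57, -0.003, -1.604]
force: [0.1, -5.8, 0.0]
width: 38.6
```

>>> servo_tool(increments=[{"dx": 0, "dy": -0.3, "dz": 0, "ax": 0, "ay": 0, "az": 0, "claw": 0.1}, {"dx": 0, "dy": -1.0, "dz": 0, "ax": 0, "ay": 0, "az": 0, "claw": 0.1}, {"dx": 0, "dy": -3, "dz": 0, "ax": 0, "ay": 0, "az": 0, "claw": 0.1}, {"dx": 0, "dy": -5, "dz": 1, "ax": 0, "ay": 0, "az": 0, "claw": 1}, {"dx": 0, "dy": -6, "dz": 5, "ax": 0, "ay": 0, "az": 0, "claw": 1}, {"dx": 0, "dy": -6, "dz": 9, "ax": 0, "ay": 0, "az": 0, "claw": 1}, {"dx": 0, "dy": -6, "dz": 13, "ax": 0, "ay": 0, "az": 0, "claw": 1}, {"dx": 0, "dy": -6, "dz": 17, "ax": 0, "ay": 0, "az": 0, "claw": 1}])

```text
clock: 10.77
eef_pos: [539.9, -6.7, 175.9]
tool_rot: [-1.572, 0.001, -1.603]
force: [1.3, 0.1, -1.0]
width: 0.1
```

```bash
python3 - <<'E'
from h import *
im=grab('wrist','w14'); s=read_state();print(s['clock'],s['eef_pos'],s['tool_rot'],s['force'],s['torque'])
E
```

```text
10.8167 [544.54024468  -7.28190911 183.20338029] [-1.55938503  0.00191703 -1.60357183] [1.4249207  0.2438726  4.03367567] [-0.06504348 -0.15621375 -0.03068609]
```

View pics/w14.png

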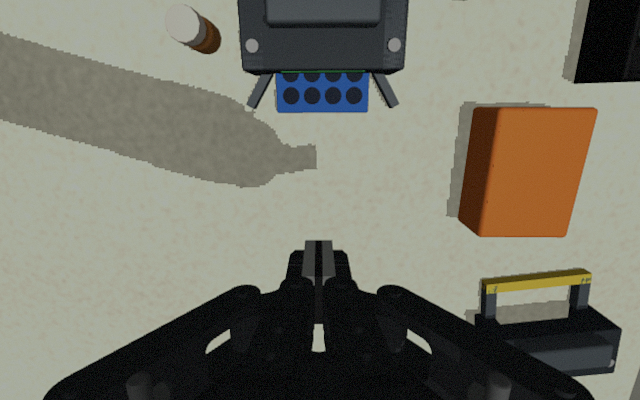

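The plate stays seated and square, its rear edge running from (277,111) to (369,111). Now I'll triangulate the button.

```bash
python3 - <<'E'
from h import *
A,B=load('top0'),load('scene0')
L=[]
for im,u,v in[(A,191.2,221.6),(B,447.1,272.7)]:
    p=ray(im,u,v,0);q=ray(im,u,v,100);L.append((p,(q-p)/np.linalg.norm(q-p)))
M=sum(np.eye(3)-np.outer(d,d) for p,d in L);b=sum((np.eye(3)-np.outer(d,d))@p for p,d in L)
X=np.linalg.solve(M,b);print(X,[np.linalg.norm((np.eye(3)-np.outer(d,d))@(X-p)) for p,d in L])
s=read_state();print(s['eef_pos'],s['tool_rot'])
E
```

```text
[506.97820524 366.88873463  16.23801676] [np.float64(0.4300328740530814), np.float64(0.4300328740531863)]
[544.54024468  -7.28190911 183.20338029] [-1.55938503  0.00191703 -1.60357183]
```

>>> servo_tool(increments=[{"dx": -3.7, "dy": 27, "dz": 1, "ax": 0, "ay": 0, "az": 0, "claw": 1}, {"dx": -3.7, "dy": 27, "dz": 1, "ax": 0, "ay": 0, "az": 0, "claw": 1}, {"dx": -3.7, "dy": 27, "dz": 1, "ax": 0, "ay": 0, "az": 0, "claw": 1}, {"dx": -3.7, "dy": 27, "dz": 1, "ax": 0, "ay": 0, "az": 0, "claw": 1}, {"dx": -3.7, "dy": 27, "dz": 1, "ax": 0, "ay": 0, "az": 0, "claw": 1}, {"dx": -3.7, "dy": 27, "dz": 1, "ax": 0, "ay": 0, "az": 0, "claw": 1}, {"dx": -3.7, "dy": 27, "dz": 1, "ax": 0, "ay": 0, "az": 0, "claw": 1}, {"dx": -3.7, "dy": 27, "dz": 1, "ax": 0, "ay": 0, "az": 0, "claw": 1}])

```text
clock: 11.48
eef_pos: [501.0, 271.7, 183.8]
tool_rot: [-1.573, 0.005, -1.592]
force: [1.0, -0.3, 0.4]
width: -0.0
```

```bash
python3 - <<'E'
from h import *
im=grab('wrist','w15'); s=read_state();print(s['clock'],s['eef_pos'],s['tool_rot'],s['force'])
im=grab('top','t15'); cv2.imwrite('pics/t15c.png',cv2.resize(cv2.imread('pics/t15.png')[150:265,140:330],None,fx=4,fy=4,interpolation=cv2.INTER_CUBIC))
E
```

```text
11.5333 [501.87989752 267.52678499 183.83085185] [-1.57224471  0.00194176 -1.5954791 ] [ 0.77669845 -0.68496732 -0.55723444]
```

View pics/w15.png

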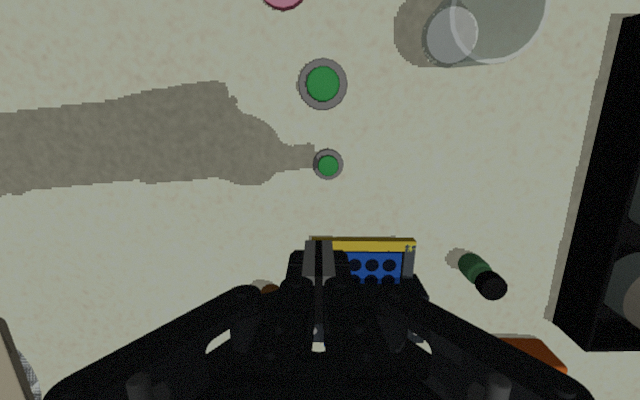

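View pics/t15c.png

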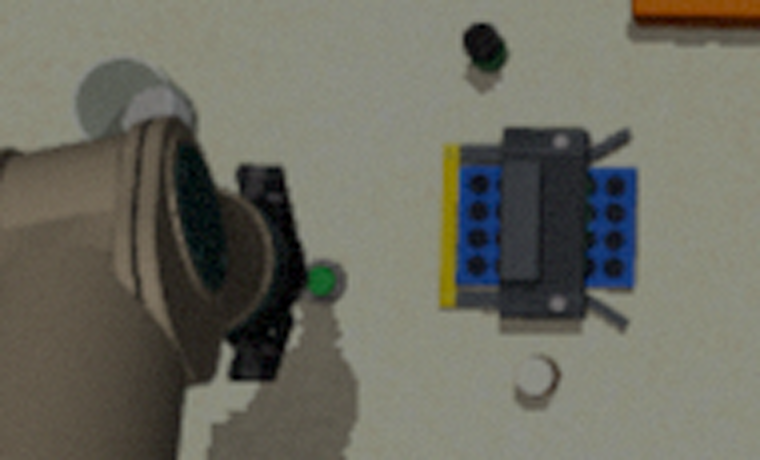

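The plate is home and square: blue meets yellow along the whole visible stop, and the centre lines agree. In the wrist view the large green button is at (322,83) and the small one at (328,165).

```bash
python3 - <<'E'
from h import *
A,B,C=load('top0'),load('scene0'),load('w15')
hsv=cv2.cvtColor(C['color'],cv2.COLOR_RGB2HSV); m=cv2.inRange(hsv,(45,80,30),(85,255,255)); m[120:]=0
ys,xs=np.nonzero(m); c=(xs.mean(),ys.mean()); print(c,len(xs))
for z in (12,16,20,24,28): print(z,ray(A,191.2,221.6,z)[:2].round(1),ray(B,447.1,272.7,z)[:2].round(1),ray(C,*c,z)[:2].round(1),'diam',(ray(C,xs.max()+.5,83,z)-ray(C,xs.min()-.5,83,z))[0].round(1))
print(read_state()['eef_pos'])
E
```

```text
(np.float64(322.3413043478261), np.float64(83.33369565217392)) 920
12 [507.  368.5] [504.9 366.2] [506.1 366.4] diam 32.6
16 [506.8 367.3] [507.1 366.5] [506.1 366.1] diam 32.2
20 [506.6 366.2] [509.4 366.9] [506.  365.8] diam 31.8
24 [506.4 365.1] [511.6 367.2] [506.  365.6] diam 31.4
28 [506.2 364. ] [513.8 367.6] [505.9 365.3] diam 31.0
[502.68621576 264.50666205 183.99712944]
```

>>> servo_tool(increments=[{"dx": 0.3, "dy": 4, "dz": 0, "ax": 0, "ay": 0, "az": 0, "claw": 1}, {"dx": 0.3, "dy": 8, "dz": 0, "ax": 0, "ay": 0, "az": 0, "claw": 1}, {"dx": 0.3, "dy": 10.2, "dz": -3, "ax": 0, "ay": 0, "az": 0, "claw": 1}, {"dx": 0.3, "dy": 10.2, "dz": -6.5, "ax": 0, "ay": 0, "az": 0, "claw": 1}, {"dx": 0.3, "dy": 10.2, "dz": -10, "ax": 0, "ay": 0, "az": 0, "claw": 1}, {"dx": 0.3, "dy": 10.2, "dz": -13, "ax": 0, "ay": 0, "az": 0, "claw": 1}, {"dx": 0.3, "dy": 10.2, "dz": -14, "ax": 0, "ay": 0, "az": 0, "claw": 1}, {"dx": 0.3, "dy": 10.2, "dz": -14, "ax": 0, "ay": 0, "az": 0, "claw": 1}])

```text
clock: 12.25
eef_pos: [505.4, 362.2, 41.8]
tool_rot: [-1.575, -0.004, -1.605]
force: [-0.4, 0.2, -0.1]
width: -0.2
```

```bash
python3 - <<'E'
from h import *
im=grab('wrist','w16'); s=read_state();print(s['clock'],s['eef_pos'],s['tool_rot'],s['force'])
E
```

```text
12.3 [506.95059951 363.3471814   43.97880187] [-1.57191887e+00 -1.56564678e-03 -1.60504439e+00] [ 1.15700453 -0.18246466  1.06593383]
```

View pics/w16.png

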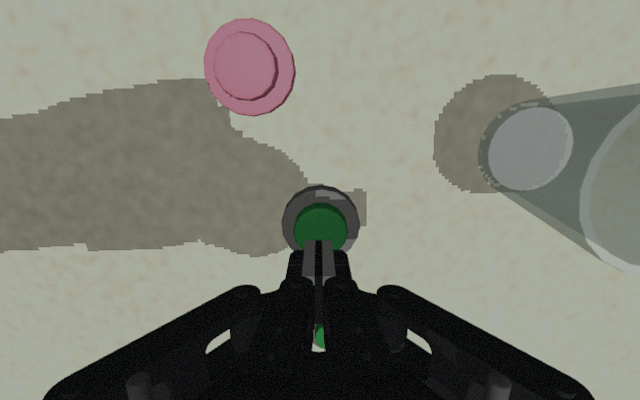

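>>> servo_tool(increments=[{"dx": 0, "dy": 0.25, "dz": -0.8, "ax": 0, "ay": 0, "az": 0, "claw": 1}, {"dx": 0, "dy": 0.25, "dz": -1.5, "ax": 0, "ay": 0, "az": 0, "claw": 1}, {"dx": 0, "dy": 0.25, "dz": -2.0, "ax": 0, "ay": 0, "az": 0, "claw": 1}, {"dx": 0, "dy": 0.25, "dz": -2.2, "ax": 0, "ay": 0, "az": 0, "claw": 1}, {"dx": 0, "dy": 0.25, "dz": -2.2, "ax": 0, "ay": 0, "az": 0, "claw": 1}])

```text
clock: 12.72
eef_pos: [506.5, 367.8, 22.3]
tool_rot: [-1.571, 0.0, -1.603]
force: [0.6, -0.0, 1.0]
width: 0.2
```

>>> servo_tool(increments=[{"dx": 0, "dy": 0, "dz": -0.2, "ax": 0, "ay": 0, "az": 0, "claw": 1}, {"dx": 0, "dy": 0, "dz": -0.4, "ax": 0, "ay": 0, "az": 0, "claw": 1}, {"dx": 0, "dy": 0, "dz": -0.4, "ax": 0, "ay": 0, "az": 0, "claw": 1}])

```text
clock: 12.97
eef_pos: [506.8, 367.9, 18.5]
tool_rot: [-1.57, 0.001, -1.603]
force: [0.1, -0.1, 2.8]
width: 0.1
```

>>> servo_tool(increments=[{"dx": 0, "dy": 0, "dz": -0.2, "ax": 0, "ay": 0, "az": 0, "claw": 1}, {"dx": 0, "dy": 0, "dz": -0.4, "ax": 0, "ay": 0, "az": 0, "claw": 1}, {"dx": 0, "dy": 0, "dz": -0.4, "ax": 0, "ay": 0, "az": 0, "claw": 1}])

```text
clock: 13.22
eef_pos: [506.9, 368.0, 16.0]
tool_rot: [-1.571, 0.001, -1.603]
force: [-2.4, -1.4, 12.7]
width: 0.1
```

>>> servo_tool(increments=[{"dx": 0, "dy": 0, "dz": -0.1, "ax": 0, "ay": 0, "az": 0, "claw": 1}, {"dx": 0, "dy": 0, "dz": -0.1, "ax": 0, "ay": 0, "az": 0, "claw": 1}, {"dx": 0, "dy": 0, "dz": -0.1, "ax": 0, "ay": 0, "az": 0, "claw": 1}])

```text
clock: 13.47
eef_pos: [506.9, 368.0, 15.8]
tool_rot: [-1.571, 0.002, -1.603]
force: [-4.9, -1.6, 21.0]
width: 0.1
```

>>> servo_tool(increments=[{"dx": 0, "dy": 0, "dz": 1, "ax": 0, "ay": 0, "az": 0, "claw": 1}, {"dx": 0, "dy": 0, "dz": 3, "ax": 0, "ay": 0, "az": 0, "claw": 1}, {"dx": 0, "dy": 0, "dz": 7, "ax": 0, "ay": 0, "az": 0, "claw": 1}, {"dx": 0, "dy": 0, "dz": 11, "ax": 0, "ay": 0, "az": 0, "claw": 1}, {"dx": 0, "dy": 0, "dz": 15, "ax": 0, "ay": 0, "az": 0, "claw": 1}, {"dx": 0, "dy": 0, "dz": 18, "ax": 0, "ay": 0, "az": 0, "claw": 1}, {"dx": 0, "dy": 0, "dz": 18, "ax": 0, "ay": 0, "az": 0, "claw": 1}, {"dx": 0, "dy": 0, "dz": 18, "ax": 0, "ay": 0, "az": 0, "claw": 1}])

```text
clock: 14.13
eef_pos: [507.5, 368.3, 195.2]
tool_rot: [-1.568, 0.003, -1.603]
force: [-1.2, -0.5, -0.7]
width: -0.2
```

```bash
python3 - <<'E'
from h import *
s=read_state();print(s['clock'],s['eef_pos'],s['force'])
im=grab('scene','s17'); im=grab('top','t17')
a=cv2.resize(cv2.imread('pics/s17.png')[60:400,150:500],None,fx=1.7,fy=1.7); cv2.imwrite('pics/s17c.png',a)
for n,lim in(('top0',0),('t17',0)):
    im=load(n);hsv=cv2.cvtColor(im['color'],cv2.COLOR_RGB2HSV)
    m=cv2.inRange(hsv,(20,120,60),(35,255,255));ys,xs=np.nonzero(m[180:250,200:300]);print(n,'yellow',xs.mean()+200,ys.mean()+180)
im=load('t17');hsv=cv2.cvtColor(im['color'],cv2.COLOR_RGB2HSV);m=cv2.inRange(hsv,(105,120,40),(130,255,255));m[:,:230]=0;m[:,330:]=0;m[:180]=0
ys,xs=np.nonzero(m);c=np.stack([xs,ys],1).astype(np.float32)
r=cv2.minAreaRect(np.array([ray(im,u,v,16)[:2] for u,v in c],np.float32));print(r)
E
```

```text
14.1333 [507.54053109 368.27816375 195.18660528] [-1.19134173 -0.52414115 -0.66654117]
top0 yellow 252.04571428571427 206.0857142857143
t17 yellow 251.76510067114094 206.74496644295303
((548.013916015625, 124.71302032470703), (125.70197296142578, 84.51744842529297), 87.53182983398438)
```

View pics/s17c.png

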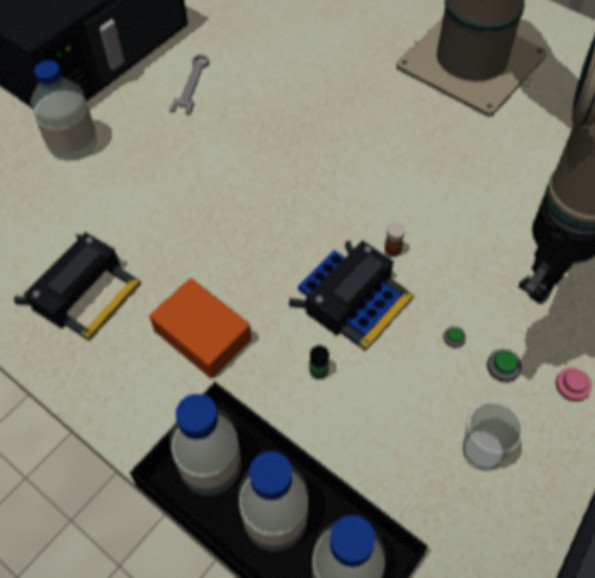

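View pics/t17.png

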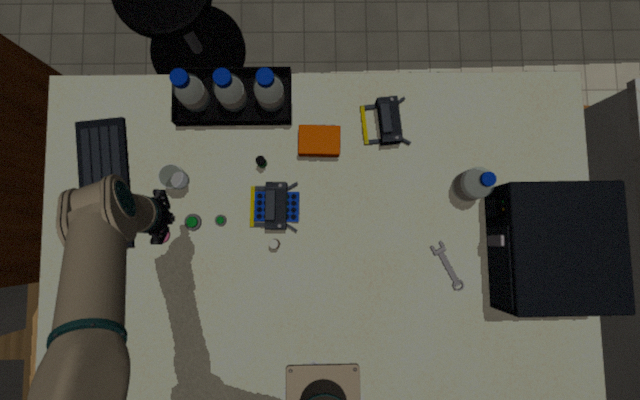

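```bash
python3 -c "
from h import *
s=read_state();print(s['qd'].round(3),s['force']);print(finish_job())"
```

```text
[ 0.001  0.023 -0.007  0.009  0.002  0.001 -0.001] [-0.71551686  0.36809115  0.11002827]
the job is handed in; nothing more can be done
None
```

The job is done and handed in at about 14 s on the clock. I pushed the blue plate under the nearer bridge, home against the yellow stop, then pressed and released the large green button.

**Push:** I first nudged the plate's side. During that nudge the tool read about 7 N upward, probably a finger riding on the plate's rim. I saw no tipping, so I lifted off and pushed from behind with half-open fingertips instead. That squared the plate to the lane and took it in until the force rose to 5–6 N and the arm stopped moving forward.

**Button:** I pressed it with closed fingertips. Force reached 21 N and the tip stopped moving at z ≈ 16 mm. That is well past the 4 N spring, so it was fully down. I then let go and withdrew to z ≈ 195 mm.

**Last checks:**
- **Plate:** its centre measures (548.0, 124.7) mm against an estimated home of (546.7, 124). Its yaw reads 87.5° against the lane's 88.3°. Both differences are within what the cameras can resolve. There is no visible gap at the stop.
- **Bystanders:** none looks moved in the final pictures.
- **Robot:** it is touching nothing.
- **Not confirmed:** the button's travel has no sensor reading, so fully down is judged from force and the tip stopping, and its return only from the picture.

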